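Take a hanging sample tube and hold it down on the touch vortex mixer

TASK

Take the tube with the orange contents off the hanging rack, lifting its cap up over the lip, and stand it upright in the rubber cup of the vortex mixer. Press the tube down until the sprung cup sits firmly on its hard stop, without leaning on it harder than that needs, and finish while the gripper still holds it pressed there. Leave the other two tubes hanging and everything else on the bench where it is.

Things in the scene. Friction and masses are not known exactly. Their poses are not given: they have to be found in the camera images.
- orange_tube: Clear 50 ml self-standing screw-cap tube with bright orange contents and a green cap; it starts in one of the rack's three places. Origin: centre of its flat foot, z up along the tube. 116 mm tall; body 28 mm across; cap 34.5 mm across, from 103.5 mm to 116 mm above the foot. About 50 g. Hanging, its foot is 35 mm above the bench and its cap rests on the rack's plate
- green_tube: Same tube with dark green contents; stays hanging
- pale_tube: Same tube with pale yellow contents; stays hanging
- hanging_rack: Fixed bent-aluminium rack, 236 mm wide (y). Origin: centre under it; front is -x, z up. Top plate 4 mm thick, top face at z 138.5 mm, x -47 to 48 mm; three slots 31.6 mm wide at y -76, 0, 76 mm, open to the front; tubes hang at x -12 mm, 41 mm between caps. Upturned lips beside the slot mouths rise 8 mm above the plate's front edge; nothing else does. Upright at x 46 mm
- mixer: Fixed white touch vortex mixer on a grey base, 140 x 116 mm, housing top 85 mm above the bench, black knob and switch on its sloped front (-x). Origin: centre under it, z up. Its black rubber cup stands 8 mm behind (+x of) the origin
- cup_floor (a point): Centre of the cup's flat inner floor, 100 mm above the bench when up; it moves with the cup. The cup bore is 34 mm wide at the floor, flares to 48 mm at the rim, 21 mm above the floor
- mixer_cup (a joint): How far the sprung cup is pressed down, m: 0 up, 0.007 on its hard stop. Spring force on the tube: about 2.5 N at the start, 8 N on reaching the stop; 10 to 25 N holds it firmly on the stop, over 30 N is too much
- loose_cap: Green spare tube cap, 34 mm across, 12 mm high, lying on the bench. Origin: centre of its underside
- plastic_beaker: Empty clear plastic beaker, 73 mm across, 92 mm tall. Origin: centre of its underside
- red_marker: White marker pen with a red cap, 129 mm long, 12 mm thick, lying left of the mixer. Origin: centre of its underside
Things that resemble listed ones, but are neither listed nor needed, are in the scene too. What is shaped like the orange_tube but brown or pink is not meant.

How it is judged:
By the outcome, as a careful person would: the job done as asked, in the order asked, and still so for the second after the job is handed in, while the arm keeps its last pose, push and grip.
It also fails if it takes over 48 s, if anything falls off the work surface, if the arm or the gripper's body presses on something with over 40 N, if the wrist force passes 120 N, or if a joint passes its speed limit or range.

ROBOT

A 6-joint arm with a two-finger parallel gripper is mounted at the origin on the work surface; the furniture and walls round the work are solid. World frame = base frame: x ahead of the robot, y to its left, z up, the work surface at z = 0. Lengths are in m, angles in rad, forces in N, time in s.
With the tool pointing down it reaches from about 0.4 to 0.825 m from the base axis. Payload 7 kg.
Tool frame: the origin (TCP) lies at the very end of the fingers, on their centre line; the grasp point (between the pads) lies 19 mm behind it (grip_point_offset is the distance from the TCP to the grasp point, in m); z points along the fingers, y is the direction in which the jaws open and shut (so a half turn about z gives the same grasp; the last joint's range is limited). The gripper opens to 88 mm and grips with 3 to 60 N. Pads are 19 mm wide; open, the fingers measure 130 mm over their backs; the gripper's body (78 mm by 193 mm) begins 47 mm behind the grasp point.
Start: joints at [1.62, 0.359, 0.012, 0, -1.224, -0.288], TCP at [0.16, 0.656, 0.227] pointing down, gripper open.
Joint ranges: [-3.07, 3.07], [-1.43, 2.12], [-1.02, 1.25], [-3.03, 1.67], [-3.05, -0], [-3.03, 3.03]. Speed limits (rad/s): [2.39, 2.39, 3.01, 3.14, 3.14, 3.14].

INTERFACE

Orientations are given as a rotation vector (axis times angle).
In Python, from station import move_ptp, move_linear, move_j, grip, wait, ik, snapshot, PlanningError, finish_job, current_t, current_joint_positions, current_qd, current_joint_torque, current_eef_pos, current_eef_rot, current_wrist_force, current_ft_torque, current_gripper_width, grip_point_offset gives the robot as it stands. Calls block until the motion is done:
- move_ptp(position, orientation): joint-space move of the TCP to a pose.
- move_linear(position, rot=None, max_speed=0.15, stop_force=None): straight line of the TCP; rot=None keeps the orientation; max_speed is the mean speed in m/s. With stop_force (N) it stops when the force on the tool has changed by that much, and returns True; else False.
- move_j(angles): joint-space move.
- grip(opening, force=None): finger opening in m; force is the grip in N (None keeps the last); returns when the fingers have stopped.
- wait(seconds).
- ik(position, orientation): joint angles nearest the present ones, or None.
- snapshot(name): name is "scene" or "top" or "wrist"; returns a dict with "frame" (384x512x3 uint8, red, green, blue), "range_z" (384x512 float32, m along the optical axis (not along the pixel's ray), 0 where there is no reading), "mtx" (3x3 intrinsics, pixels), "R" (3x3) and "t" (3): a world point X has camera coordinates R X + t. Camera axes: x right, y down, z forward; pixel columns grow to the right and rows downward; lengths in m; the calibration is good to about 2 mm. A picture is of the moment at which its call begins.
A pose or a line that the arm cannot do raises PlanningError and nothing moves.
- finish_job(): hands the job in, once; it reports no verdict.
Readings, each from a call of its own:
- current_t(): time.
- current_joint_positions(): joint angles.
- current_qd(): joint speeds.
- current_joint_torque(): joint torques, N m.
- current_eef_pos(): TCP position.
- current_eef_rot(): TCP orientation.
- current_wrist_force(): force on the tool from outside, world axes, zero at the start.
- current_ft_torque(): the same for the moment, N m.
- current_gripper_width(): finger opening in m.
Only numpy, scipy, OpenCV 4.12 (cv2) and the standard library are available. Lean on these libraries where they do the work, as an engineer would, in place of code of your own. Each camera call takes 0.05 s, during which the arm holds its last target. There are 200 camera calls.

## Working session

There is one attempt and no reset: what is moved stays moved. The work goes in short steps, each a Python script; the robot and the scene stay as the last script left them, time stands still between calls to the robot, and variables do not carry over. Pictures are saved under pics/ and viewed, about 8 in all and at most 12, crops included, and the job is handed in when it is done.

```bash
ls; mkdir -p pics
cat > h.py <<'E'
import numpy as np, cv2
from station import *
def snap(n, f):
    s=snapshot(n); np.savez(f'pics/{f}.npz',**s); cv2.imwrite(f'pics/{f}.png',s['frame'][:,:,::-1]); return s
def pts(s):
    z=s['range_z']; v,u=np.indices(z.shape); K=s['mtx']
    c=np.stack([(u-K[0,2])/K[0,0]*z,(v-K[1,2])/K[1,1]*z,z],-1)
    P=(c-s['t'])@s['R']; P[z<=0]=np.nan; return P
E
python3 - <<'E'
from h import *
for n in('scene','top'): 
    s=snap(n,n+'0'); print(n,-s['R'].T@s['t'],s['R'][2])
a=cv2.imread('pics/scene0.png');b=cv2.imread('pics/top0.png')
print(current_t(),current_eef_pos(),current_eef_rot(),grip_point_offset() if callable(grip_point_offset) else grip_point_offset, current_gripper_width())
E
```

```text
pics
scene [-0.08431239 -0.66934461  0.78414495] [ 0.54173392  0.59577496 -0.59293892]
top [0.30044705 0.05151729 1.24513027] [ 0.22171554 -0.01156911 -0.97504276]
0.1 [0.15961169 0.65541845 0.22571645] [ 3.11771000e+00 -3.74272258e-01 -4.85540985e-05] 0.0188 0.08766178186322275
```

View pics/scene0.png

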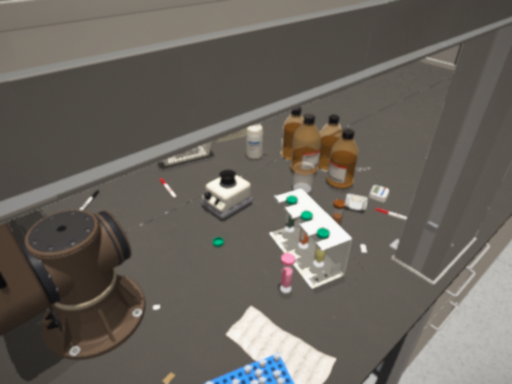

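View pics/top0.png

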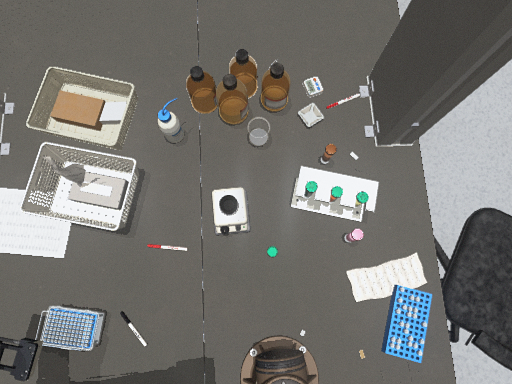

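The scene view (blurred) shows the rack with three green caps at about (292,200), (307,215) and (323,233). The middle tube looks orange. In the top view the rack caps are at (311,187), (336,193) and (362,198), and the mixer cup is at (229,205). Next I'll enlarge the rack and take 3D points.

Run:
```python
from h import *
s=dict(np.load('pics/scene0.npz'));t=dict(np.load('pics/top0.npz'))
a=cv2.resize(s['frame'][180:300,250:365,::-1],None,fx=4,fy=4,interpolation=2)
b=cv2.resize(t['frame'][155:255,205:395,::-1],None,fx=4,fy=4,interpolation=2)
c=np.zeros((600,800,3),np.uint8); 
a=cv2.resize(a,(345,360)); b=cv2.resize(b,(455,240))
c[:360,:345]=a[:360]; c[:240,345:]=b
cv2.imwrite('pics/crop.png',c[:360])
P=pts(t)
f=t['frame'].astype(int)
# caps: green in top
hsv=cv2.cvtColor(t['frame'],cv2.COLOR_RGB2HSV)
m=((hsv[...,0]>65)&(hsv[...,0]<95)&(hsv[...,1]>130)&(hsv[...,2]>70)).astype(np.uint8)
n,l,st,ce=cv2.connectedComponentsWithStats(m)
for i in range(1,n):
    if st[i,4]>15:
        p=P[l==i]; print(ce[i].round(1),st[i,4],np.nanmedian(p,0).round(4),np.nanmax(p[:,2]).round(3))
q=P[185:228,205:255].reshape(-1,3)
for lo,hi in((.112,.13),(.08,.09)):
    k=q[(q[:,2]>lo)&(q[:,2]<hi)]; print(len(k),k.min(0).round(3),k.max(0).round(3),np.median(k,0).round(4), cv2.minAreaRect((k[:,:2]*1000).astype(np.float32)))
q=P[160:225,285:385].reshape(-1,3);k=q[(q[:,2]>.132)&(q[:,2]<.145)];print(len(k),cv2.minAreaRect((k[:,:2]*1000).astype(np.float32)),np.median(k[:,2]))
# tall stuff
S=pts(s)
for u,v in((300,100),(100,170),(470,20),(100,90),(440,150),(300,60)): print('scene',u,v,S[v,u].round(3))
for u,v in((380,80),(420,130),(440,40),(375,110),(3,120)): print('top',u,v,P[v,u].round(3))
```

```text
[311.1 186.1] 94 [ 0.5446 -0.1219  0.152 ] 0.158
[336.6 191.4] 92 [ 0.5244 -0.1956  0.151 ] 0.156
[362.2 196.9] 96 [ 0.5046 -0.2688  0.1514] 0.156
[272.  251.2] 89 [ 0.3701 -0.0017  0.003 ] 0.017
142 [0.484 0.099 0.112] [0.537 0.154 0.126] [0.5152 0.1281 0.1194] ((510.9789733886719, 126.65637969970703), (54.45794677734375, 52.3924446105957), 86.09765625)
798 [0.452 0.076 0.08 ] [0.568 0.178 0.09 ] [0.5008 0.1244 0.0848] ((509.88922119140625, 127.39129638671875), (113.45733642578125, 99.43634796142578), 2.8881826400756836)
1848 ((536.5333251953125, -198.7783966064453), (236.4378204345703, 95.53501892089844), 74.92520141601562) 0.13903484538090446
scene 300 100 [ 0.137 -0.477  0.663]
scene 100 170 [-0.03  -0.472  0.663]
scene 470 20 [ 0.461 -0.469  0.68 ]
scene 100 90 [-0.017 -0.469  0.708]
scene 440 150 [ 0.709 -0.403  0.366]
scene 300 60 [ 0.142 -0.469  0.692]
top 380 80 [ 0.894 -0.381  0.115]
top 420 130 [ 0.708 -0.474  0.138]
top 440 40 [ 0.784 -0.38   0.495]
top 375 110 [ 0.824 -0.38   0.037]
top 3 120 [0.868 0.907 0.002]
```

View pics/crop.png

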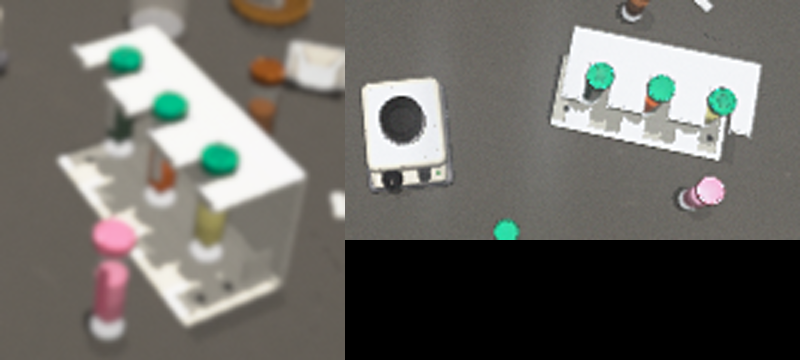

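The orange tube is the middle one, with its cap at about (0.524,-0.196). This agrees with the plate rectangle, and the rack yaw is about -15°. The cup is at about (0.511,0.127). The cap stands free above the plate, so I'll pinch it from above with the jaws along the rack's y. First, a close look at both places with the wrist camera.

```bash
cat >> h.py <<'E'
from scipy.spatial.transform import Rotation as Ro
YAW=np.arctan2(-0.263,0.965)
def down(yaw=YAW):
    y=-np.array([-np.sin(yaw),np.cos(yaw),0]);z=np.array([0,0,-1.]);return Ro.from_matrix(np.stack([np.cross(y,z),y,z],1)).as_rotvec()
E
python3 - <<'E'
from h import *
print(down(),ik([.511,.127,.32],down()),ik([.524,-.196,.30],down()))
p=current_eef_pos(); move_linear([p[0],p[1],.33],max_speed=.25); print(current_t())
move_ptp([.511,.127,.33],down()); s=snap('wrist','wm'); print(current_t(),-s['R'].T@s['t'])
move_ptp([.524,-.196,.32],down()); s2=snap('wrist','wr'); print(current_t(),current_joint_positions(),-s2['R'].T@s2['t'], s2['R'][2])
cv2.imwrite('pics/w.png',cv2.resize(np.hstack([s['frame'],s2['frame']])[:,:,::-1],(800,300)))
E
```

```text
[ 3.1138318  -0.41672045  0.        ] [ 6.16436110e-01  6.31099564e-02 -1.56868157e-01  4.44089210e-16
 -1.35081821e+00  6.88283545e-01] [-8.00337312e-03  1.28450979e-01 -1.27578459e-01  4.44089210e-16
 -1.31476689e+00  1.31272303e+00]
0.6667
2.9833 [0.5923904  0.10616555 0.48893921]
4.2583 [-6.08783270e-03  1.20506867e-01 -9.22539259e-02 -1.42161815e-04
 -1.35778914e+00  1.31209907e+00] [ 0.60560121 -0.21684745  0.47913125] [-0.30072667  0.08158038 -0.95021477]
```

View pics/w.png

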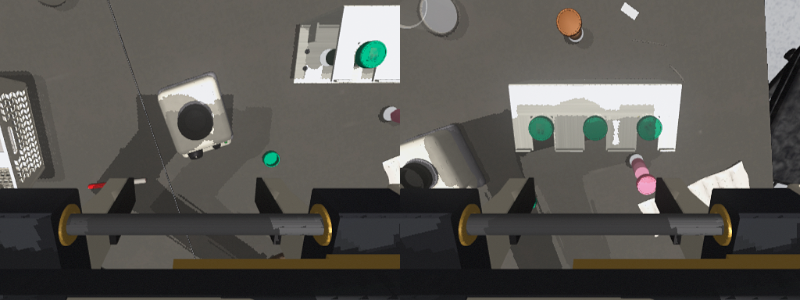

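The wrist pair shows the mixer cup at about (195,122) on the left, and the three caps at (541,127), (595,127) and (649,127) on the right. The pink tube stands in front, to the right of the middle slot. Now to measure these.

Run:
```python
from h import *
s=dict(np.load('pics/wr.npz'));P=pts(s)
hsv=cv2.cvtColor(s['frame'],cv2.COLOR_RGB2HSV)
m=((hsv[...,0]>65)&(hsv[...,0]<95)&(hsv[...,1]>130)&(P[...,2]>.13)&(P[...,2]<.17)).astype(np.uint8)
n,l,st,ce=cv2.connectedComponentsWithStats(m)
def top(s,uv,z):  # ray-plane
    d=s['R'].T@(np.linalg.inv(s['mtx'])@[*uv,1]); c=-s['R'].T@s['t']; return c+d*(z-c[2])/d[2]
for i in range(1,n):
    if st[i,4]>100:
        k=(l==i)&(P[...,2]>.147); p=P[k]; (c,r)=cv2.minEnclosingCircle((p[:,:2]*1000).astype(np.float32)); print(ce[i].round(),np.median(p,0).round(4),np.array(c).round(1),r)
k=P[(P[...,2]>.134)&(P[...,2]<.142)&(P[...,0]>.43)&(P[...,1]<-.05)];print('plate',cv2.minAreaRect((k[:,:2]*1000).astype(np.float32)),np.median(k[:,2]))
k=P[(P[...,2]>.143)&(P[...,2]<.15)&(P[...,0]<.5)&(P[...,1]<-.05)];print('lip',k.min(0),k.max(0))
pk=(hsv[...,0]>150)&(hsv[...,1]>50)&(P[...,2]>.10);print('pink',np.nanmedian(P[pk],0))
s=dict(np.load('pics/wm.npz'));P=pts(s)
r=P[60:220,180:320].reshape(-1,3) 
for lo,hi in((.117,.126),(.08,.09),(.095,.105)):
    k=r[(r[:,2]>lo)&(r[:,2]<hi)]
    if len(k)>5: print(lo,len(k),np.median(k,0).round(4),cv2.minAreaRect((k[:,:2]*1000).astype(np.float32)),cv2.minEnclosingCircle((k[:,:2]*1000).astype(np.float32)))
a=s['frame'][90:220,170:330,::-1]; cv2.imwrite('pics/cup.png',cv2.resize(a,None,fx=4.5,fy=4.5,interpolation=2))
```

```text
[180. 165.] [ 0.5459 -0.123   0.152 ] [ 546.2 -122.3] 16.800626754760742
[249. 165.] [ 0.5263 -0.1951  0.152 ] [ 526.5 -195.3] 16.434829711914062
[320. 165.] [ 0.5058 -0.27    0.152 ] [ 506.4 -269.1] 16.60729217529297
plate ((538.59375, -198.99569702148438), (237.13421630859375, 95.0219955444336), 74.9925308227539) 0.1393351250355338
lip [ 0.46354751 -0.29893227  0.14306825] [ 0.49987385 -0.16305299  0.14864472]
pink [ 0.40728861 -0.24916535  0.11710195]
0.117 687 [0.5108 0.1277 0.1211] ((513.1434326171875, 127.38851928710938), (54.58647918701172, 54.31163787841797), 75.74475860595703) ((512.401123046875, 127.16905212402344), 27.914602279663086)
0.08 4480 [0.5295 0.1228 0.0854] ((512.980224609375, 127.08683013916016), (113.51200866699219, 99.25243377685547), 3.1057910919189453) ((513.205078125, 126.42323303222656), 70.83332824707031)
0.095 639 [0.513  0.1271 0.1009] ((517.1458129882812, 124.25041961669922), (43.74545669555664, 41.0223388671875), 1.709234595298767) ((518.232177734375, 126.33212280273438), 23.26595115661621)
```

View pics/cup.png

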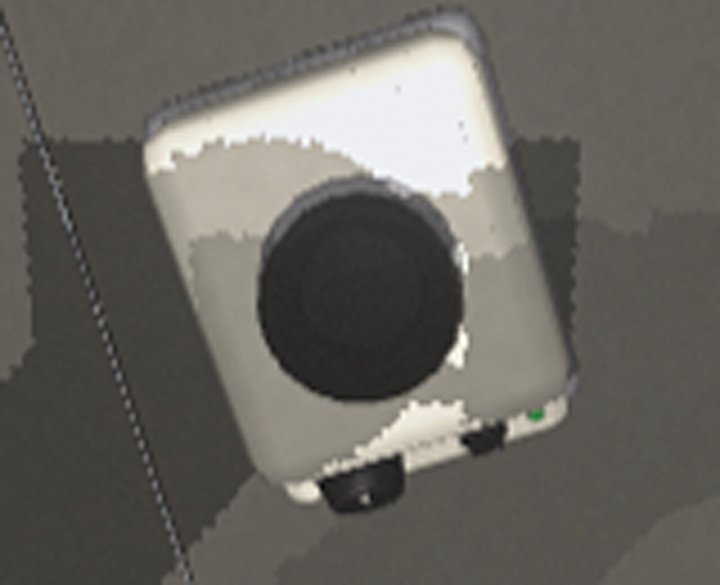

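The cup rim is at (0.5125,0.127), z 0.121, and the floor reads 0.101. The cap is at (0.5265,-0.1955), z 0.152. Yaw is -15.0°. All of these match the given sizes, so I'll grasp now.

```bash
sed -i 's/^YAW=.*/YAW=np.radians(-15)/' h.py
python3 - <<'E'
from h import *
T=np.array([.5265,-.1955])
grip(.054,20); move_linear([*T,.19],down(),max_speed=.12)
print(current_eef_pos().round(4),current_wrist_force().round(2))
hit=move_linear([*T,.142],max_speed=.04,stop_force=6)
print(hit,current_eef_pos().round(4),current_wrist_force().round(2),current_t())
if not hit:
    grip(0.02,45); wait(.2)
    print(current_gripper_width(),current_eef_pos().round(4),current_wrist_force().round(2),current_ft_torque().round(2),current_t())
s=snap('wrist','wg'); cv2.imwrite('pics/wg.png',s['frame'][:,:,::-1])
E
```

```text
[ 0.527  -0.1956  0.1908] [-0.77  0.08 -0.04]
False [ 0.5267 -0.1955  0.1423] [0.82 0.74 0.37] 7.6167
0.03279959032894599 [ 0.5265 -0.1955  0.1421] [-0.51  0.45  1.42] [0.07 0.15 0.  ] 8.3167
```

View pics/wg.png

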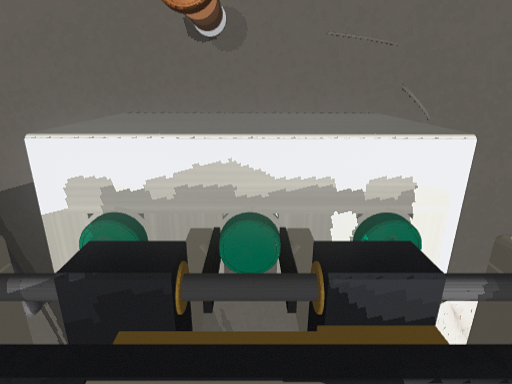

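The cap is pinched at 32.8 mm, centred at (250,243), with the neighbouring tubes clear of the fingers. Now I'll lift it over the lip, slide it out and look again.

Run:
```python
from h import *
T=np.array([.5265,-.1955]); f=-np.array([np.cos(YAW),np.sin(YAW)])
def st(n): print(n,current_eef_pos().round(4),current_wrist_force().round(2),current_ft_torque().round(2),round(current_gripper_width(),4),round(current_t(),2))
move_linear([*T,.159],max_speed=.05);st('lift')
b=move_linear([*(T+.07*f),.159],max_speed=.08,stop_force=10);st(('slide',b))
if not b:
    move_linear([*(T+.07*f),.30],max_speed=.15);st('up')
    s=snap('wrist','wl'); s2=snap('scene','sl')
    a=cv2.resize(s['frame'][:,:,::-1],(400,300)); b=cv2.resize(s2['frame'][150:300,200:400,::-1],(400,300),interpolation=2)
    cv2.imwrite('pics/l.png',np.hstack([a,b]))
```

```text
lift [ 0.5266 -0.1955  0.1593] [ 0.55  0.16 -0.25] [0.02 0.05 0.02] 0.033 8.86
('slide', False) [ 0.4594 -0.1774  0.1591] [ 0.95  0.1  -0.43] [0.05 0.01 0.  ] 0.0327 9.88
up [ 0.4584 -0.1773  0.299 ] [-0.57 -0.27 -0.72] [ 0.03  0.02 -0.03] 0.0332 10.97
```

View pics/l.png

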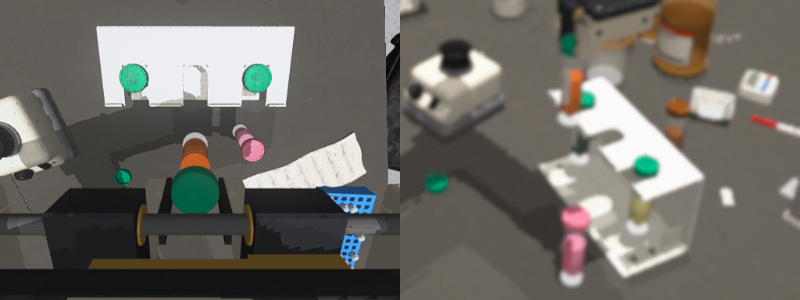

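The orange tube is out, held upright in the gripper, and the other two are still hanging. I'll carry it above the cup and check the tube's lean and foot position.

Run:
```python
from h import *
C=np.array([.5125,.127])
move_linear([*C,.29],down(),max_speed=.2); wait(.3)
print(current_eef_pos().round(4),current_eef_rot().round(3),current_wrist_force().round(2),current_ft_torque().round(3),round(current_t(),2))
s=snap('wrist','wc');P=pts(s);e=np.array(current_eef_pos())
k=(np.hypot(P[...,0]-e[0],P[...,1]-e[1])<.03)&(P[...,2]>.15)&(P[...,2]<.30)
q=P[k]
for z in np.arange(.18,.30,.01):
    w=q[abs(q[:,2]-z)<.005]
    if len(w)>20:
        # visible half surface: extent across the tube, plus nearest face
        d=(w[:,:2]-e[:2])@np.array([[np.cos(YAW),-np.sin(YAW)],[np.sin(YAW),np.cos(YAW)]]) 
        print(round(z,3),len(w),'x(rack) max',np.percentile(d[:,0],98).round(4),'y',np.percentile(d[:,1],[2,98]).round(4))
u=s['frame'][:,:,::-1].copy()
cv2.imwrite('pics/c.png',u)
```

```text
[0.5125 0.1266 0.2901] [-3.114  0.411 -0.   ] [ 0.3  -0.01 -0.2 ] [-0.025 -0.003 -0.011] 13.07
0.19 88 x(rack) max 0.0146 y [-0.0127  0.0132]
0.2 99 x(rack) max 0.0145 y [-0.0126  0.0126]
0.21 109 x(rack) max 0.0146 y [-0.0123  0.0134]
0.22 125 x(rack) max 0.0146 y [-0.0126  0.0131]
0.23 141 x(rack) max 0.0144 y [-0.0124  0.0129]
0.24 154 x(rack) max 0.0145 y [-0.0125  0.0134]
0.25 187 x(rack) max 0.0145 y [-0.0125  0.0131]
0.26 208 x(rack) max 0.0146 y [-0.0124  0.013 ]
0.27 236 x(rack) max 0.0146 y [-0.0123  0.013 ]
0.28 133 x(rack) max 0.0145 y [-0.0102  0.0108]
0.29 279 x(rack) max 0.0175 y [-0.0185  0.0194]
```

View pics/c.png

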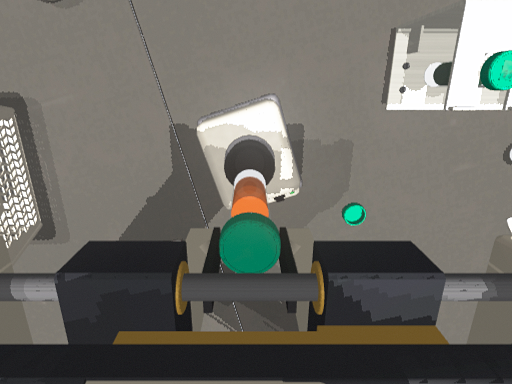

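The foot is within 1 mm of the TCP axis, there is no measurable lean, and it points at the cup (250,165). I'll lower it in and press in small steps, watching the force.

Run:
```python
from h import *
C=np.array([.5125,.127])
def fz():
    a=[]
    for _ in range(8): wait(.02); a.append(current_wrist_force())
    return np.mean(a,0)
move_linear([*C,.235],max_speed=.1); b=move_linear([*C,.211],max_speed=.04,stop_force=5)
f0=fz(); print(b,current_eef_pos().round(4),f0.round(2),round(current_t(),2))
if not b:
    z=.211
    while z>.1965 and current_t()<33:
        z-=.001 if z>.2035 else .0004
        move_linear([*C,z],max_speed=.02); f=fz()
        print(round(z,4),current_eef_pos()[2].round(4),f.round(2),current_ft_torque().round(2),round(current_gripper_width(),4),round(current_t(),2))
        if f[2]-f0[2]>14: break
```

```text
False [0.5126 0.1271 0.2113] [-0.21 -0.02 -0.26] 14.71
0.21 0.21 [ 0.12 -0.01 -0.14] [-0.01  0.01 -0.03] 0.0333 15.09
0.209 0.209 [-0.21  0.12 -0.15] [ 0.06 -0.   -0.01] 0.0329 15.47
0.208 0.208 [ 0.08  0.2  -0.39] [0.02 0.03 0.08] 0.033 15.86
0.207 0.2071 [0.03 0.02 0.88] [ 0.06 -0.05  0.06] 0.033 16.24
0.206 0.2062 [0.35 0.09 2.68] [ 0.1  -0.11 -0.03] 0.0329 16.62
0.205 0.2051 [0.25 0.17 3.85] [ 0.17 -0.08  0.01] 0.0333 17.01
0.204 0.2041 [0.48 0.36 4.28] [ 0.19 -0.14  0.02] 0.0329 17.39
0.203 0.2032 [0.28 0.35 5.07] [ 0.12 -0.19 -0.02] 0.0332 17.77
0.2026 0.2028 [0.35 0.27 5.46] [ 0.11 -0.12 -0.03] 0.0328 18.16
0.2022 0.2024 [0.01 0.17 5.95] [ 0.08 -0.1   0.03] 0.033 18.54
0.2018 0.2021 [0.35 0.2  6.05] [ 0.05 -0.08  0.02] 0.0331 18.93
0.2014 0.2018 [0.22 0.12 6.21] [ 0.08  0.01 -0.01] 0.0332 19.31
0.201 0.2014 [-0.26  0.25  6.39] [0.07 0.01 0.  ] 0.0329 19.69
0.2006 0.201 [0.01 0.33 7.03] [ 0.06 -0.    0.02] 0.0327 20.07
0.2002 0.2007 [0.35 0.16 6.85] [ 0.05  0.   -0.02] 0.0331 20.46
0.1998 0.2003 [-0.03 -0.21  7.2 ] [-0.03  0.04  0.03] 0.0332 20.84
0.1994 0.2001 [-0.47  0.27  7.97] [0.07 0.13 0.03] 0.0326 21.23
0.199 0.2 [-0.83 -0.09  9.86] [-0.07  0.26 -0.01] 0.033 21.61
0.1986 0.2 [-0.66 -0.6  12.36] [-0.17  0.38 -0.01] 0.033 21.99
0.1982 0.2 [-1.33 -0.58 13.73] [-0.27  0.52 -0.04] 0.0333 22.38
0.1978 0.1999 [-1.13 -0.85 16.13] [-0.43  0.68  0.03] 0.0331 22.76
```

The force knee is at z 0.200, which is 7 mm below first contact, so the cup is on its stop and pressed at 16 N. I'll check that it is steady before handing in.

Run:
```python
from h import *
wait(.8); a=[]
for _ in range(10): wait(.03); a.append(current_wrist_force())
print(np.mean(a,0).round(2),current_eef_pos().round(4),current_gripper_width(),current_t())
s=snap('wrist','wf');s2=snap('scene','sf');P=pts(s);e=np.array(current_eef_pos())
q=P[(np.hypot(P[...,0]-e[0],P[...,1]-e[1])<.03)&(P[...,2]>.12)&(P[...,2]<.21)]
for z in np.arange(.13,.21,.02):
    w=q[abs(q[:,2]-z)<.006]
    if len(w)>9:
        d=(w[:,:2]-e[:2])@np.array([[np.cos(YAW),-np.sin(YAW)],[np.sin(YAW),np.cos(YAW)]]); print(round(z,3),np.percentile(d[:,0],98).round(4),np.percentile(d[:,1],[2,98]).round(4))
r=cv2.resize(s2['frame'][140:290,190:390,::-1],(400,300),interpolation=2)
cv2.imwrite('pics/f.png',np.hstack([cv2.resize(s['frame'][:,:,::-1],(400,300)),r]))
```

```text
[-1.3  -0.84 16.35] [0.5137 0.127  0.1999] 0.032982292849163417 23.8917
0.13 0.0138 [-0.0127  0.0128]
0.15 0.014 [-0.0126  0.013 ]
0.17 0.0142 [-0.0123  0.0131]
0.19 0.0145 [-0.0107  0.0109]
```

View pics/f.png

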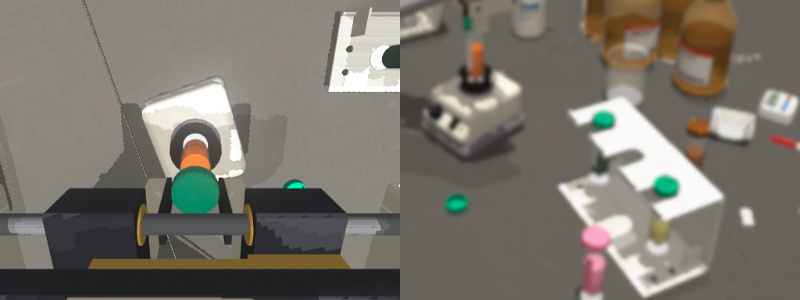

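The tube stands in the cup with about 0.6° of lean, held steadily at 16 N. The other two tubes are hanging and the rest of the visible bench is unmoved. Handing in.

```bash
python3 -c "
from station import *
print(finish_job(),current_t())"
```

```text
the job is handed in; nothing more can be done
the job is handed in; nothing more can be done
```

The orange tube stands upright in the mixer's cup, pressed onto its hard stop with the gripper still holding it, and the job is handed in. I took it by the cap from the middle slot, lifted it 17 mm to clear the lip and slid it out to the front. I then lowered it into the cup in small steps.

**Last checks before handing in:**
- **Cup on its stop:** contact began at about z 0.207 and the force rose sharply at 0.200, which is the full 7 mm of travel.
- **Push:** it held steady at about 16 N for over a second, inside the 10–25 N range.
- **Tube:** lean was about 0.6°, and the grip stayed at 33 mm.
- **Scene:** the other two tubes were still hanging. The pink tube, loose cap and beaker looked undisturbed. The marker was outside the last pictures, but the arm did not go near it.
- **Time:** the last reading was 23.9 s of the 48 s allowed.

No check failed. The gripped cap measured about 33 mm instead of the stated 34.5 mm, probably because the pads give slightly. The gripper also shifted about 1 mm sideways under the press load.

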